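# Hang the stopper caddy on the bench screen's cleat

## Robot

A 7-joint arm with a two-finger parallel gripper is mounted at the origin on the work surface. World frame = base frame: x ahead of the robot, y to its left, z up, the work surface at z = 0. Lengths are in m, angles in rad, forces in N, time in s.
With the tool pointing down it reaches from about 0.425 to 0.925 m from the base axis. Payload 6.8 kg.
Tool frame: the origin (TCP) lies at the very end of the fingers, on their centre line; the grasp point (between the pads) lies 19 mm behind it; z points along the fingers, y is the direction in which the jaws open and shut (so a half turn about z gives the same grasp; the last joint's range is limited). The gripper opens to 88 mm and grips with 3 to 60 N. Pads are 20 mm wide; open, the fingers measure 115 mm over their backs; the gripper's body (75 mm by 178 mm) begins 61 mm behind the grasp point.
Start: joints at [1.11, 0.477, 0.022, 1.555, -0.011, 1.109, -0.083], TCP at [0.233, -0.633, 0.223] pointing down, gripper open.
Joint ranges: [-2.96, 2.96], [-0.34, 2.1], [-1.41, 1.46], [0.24, 2.44], [-1.37, 4.51], [0.17, 1.92], [-2.96, 2.96]. Speed limits (rad/s): [2.39, 2.39, 3.14, 3.14, 3.14, 3.14, 3.14].

## Interface

Orientations are given as [roll, pitch, yaw] about the fixed x, y, z axes, in that order (R = Rz(yaw) Ry(pitch) Rx(roll)).
In Python, from plant import arm, cams gives the robot as it stands.
- The arm moves only by the tool send_rows, never from a script. Its argument "rows" is a list of rows, each an object of numbers: "tx", "ty", "tz": the shift along the tool's x, y, z in m; "rx", "ry", "rz": the turn, a rotation vector about the tool's x, y, z in rad. A call has 1 to 20 rows; each row is the pose to reach, as a shift and turn from the pose measured when the call began, along the tool's axes at that moment; what a row does not reach only later rows make up. A row lasts 1/8 s, in which the tool goes at most 62.5 mm and 10.7 degrees, less where a joint would pass 70% of its speed; a pose out of reach is approached as far as the arm can. A call with a gripper value outside its range is refused whole. "claw" is the opening, from -1 (shut) to 1 (fully open), set as the call begins (left out, the last holds). The fingers move at their own pace and stop on an object; "grip_force" is the grip in N (left out, the last holds). Time passes only in rows, so rows that repeat a pose let the fingers close. It gives the time, the measured TCP pose, the force and the opening at its end, in the units of the state.
- arm.sense(): the state, without advancing time (a new reading comes with each control period).
- cams.grab_frame(name): name is "scene" or "top" or "wrist"; returns a dict with "img" (480x640x3 uint8, blue, green, red), "mtx" (3x3 intrinsics, pixels), "T" (4x4, takes a point from camera to world coordinates). Camera axes: x right, y down, z forward; pixel columns grow to the right and rows downward; lengths in m; the calibration is good to about 2 mm. A picture is of the moment at which its call begins. There is no depth.
- arm.hand_in(): hands the job in, once; it reports no verdict.
Trained networks look in the newest picture that a camera, given by its name, has taken for a name from the list of things; names that differ only in an ending like _2 or _b are one class to them, and where a whole thing is asked for, a point or a joint stands for the part that bears it (a point fixed in the world has none). Each returns a list of dicts, best first, with "p" (0 to 1); they miss things now and then, are a little off and sometimes report something else, mostly with a low value. They report only what shows in the picture. A call takes as long as a camera call. They do not tell look-alikes from the thing itself.
- cams.look_for(camera, query): "position" ([x, y, z] in m, in world coordinates, good to about 4 mm: the middle of the surface that is visible of it).
- cams.landmark_of(camera, query): "position" ([x, y, z] in m, in world coordinates, good to about 4 mm: a listed point, or the origin of a listed thing).
The state is a dict: "time": time; "qpos": joint angles; "joint_vel": joint speeds; "tau": joint torques, N m; "position": TCP position; "orientation": TCP orientation; "force": force on the tool from outside, world axes, zero at the start; "ft_torque": the same for the moment, N m; "width": opening from 0.0 (shut) to 1.0 (fully open).
Only numpy, scipy, OpenCV 4.12 (cv2) and the standard library are available. Lean on these libraries where they do the work, as an engineer would, in place of code of your own. Each camera call takes 0.05 s, during which the arm holds its last target. There are 200 camera calls.

## Task

Pick the white stopper caddy up by its handle and, keeping its front tilted up (about 15 degrees), lower its angled rear strip behind the cleat on the bench screen, near the cleat's middle, until you feel it bear on the cleat. Then, still holding it, let its front down so that the caddy is level, flat against the screen and fully home on the cleat, and only then let go. Be gentle, never ram it, and leave the flasks and the beaker where they are.

Things in the scene. Friction and masses are not known exactly. Their poses are not given: they have to be found in the camera images.
- caddy_grip (a point): centre of the handle of a loose white steel caddy, the place to grip. Its axes are the caddy's: x to the rear, y across, z up. The handle is an upright plate 12 mm thick (y; grip it across this), 81 mm long (x -28 to +53 mm from this point) and 34 mm high (z -17 to +17), joined to the back plate behind and to a post under its front end. The caddy's underside is 103 mm below.
- caddy: the caddy, 0.25 to 0.5 kg, upright on the bench: origin at the centre of its underside, x to its rear, z up. Basket 90 (x) x 140 x 45 mm high holding fixed black stoppers; at its rear a back plate 140 wide, 124 high, rear face at x = 45 mm. Two rubber feet low on the plate's rear (z 10 to 22 mm) stand out as far as the strip's tip, so it hangs upright.
- caddy_tip (a point): middle of the lower free edge (tip) of the caddy's rear strip; caddy axes. The strip, 120 mm wide, 4 thick, slopes from the back plate's top edge down and rearward at 60 degrees below level (20 mm rearward, 35 mm down). The tip is 77 mm behind and 16 mm below the handle point; its hindmost corner is 1.7 mm further back. The grooved cleat takes this strip.
- screen: fixed upright white screen, 380 mm wide, 400 high. Origin on the bench, middle of its foot, in the plane of its front face; x into the screen, y along it, z up. A glass shelf 65 mm deep, 360 wide juts out from the face, underside 300 mm above the bench, top 308, with a jar at each end: an upright gripper would hit it, so tilt it.
- standards: two steel standards on the screen's face with the cleat (same frame as the screen). Cleat: aluminium strip, y -110 to 110 mm, 4 thick, sloping up and out from the face at 60 degrees to level, 16 mm out, 28 up. The groove behind it has its bottom at an UNREPORTED height of 145 to 175 mm (cleat edge 30 higher): feel or look. Fully home, the strip's tip is 2 mm off the face, 11 mm above that bottom.
- flask_a_mid (a point): conical flask, 110 mm high, 76 mm across its base, 32 at the top; point half-way up. Leave it alone.
- flask_b_mid (a point): second such conical flask, point half-way up. Leave it alone.
- beaker_mid (a point): glass beaker 85 mm high, 68 mm across, point half-way up. Leave it alone.
Not all that is in view belongs to the job. What is shaped like the caddy but blue, green or pink is not meant.

How it is judged:
On the way, in this order (a step that is already met when the one before it is completed fails the run):
1. held with its front tilted up at least 7 degrees, the caddy's strip is in behind the cleat's edge and bears on the cleat (angle between caddy_tip's own x axis and vertical above 1.693 rad and x of caddy_tip in the frame of standards above -0.022 m and height (world z) of caddy_tip above 0.12 m and contact force between caddy and standards above 0.8 N and contact force between the fingers and caddy above 1 N), for 0.1 s.
2. still held, the caddy is let down level and home (strip tip within 10 mm of the screen, within 5 degrees), its strip bearing on the cleat (x of caddy_tip in the frame of standards above -0.01 m and angle between caddy_tip's own z axis and vertical below 0.09 rad and y of caddy_tip in the frame of standards between -0.045 and 0.045 m and height (world z) of caddy_tip above 0.12 m and angle between the x axis of caddy_tip and the x axis of standards, either way round below 0.07 rad and contact force between caddy and standards above 0.8 N and contact force between the fingers and caddy above 1 N), for 0.2 s.
At the end, for the whole second after the job is handed in: the caddy hangs on the cleat, released and at rest: strip's tip within 7 mm of the screen's face and over 120 mm above the bench, within 45 mm of the cleat's middle, upright and square to the screen within 4 degrees (x of caddy_tip in the frame of standards above -0.007 m and y of caddy_tip in the frame of standards between -0.045 and 0.045 m and height (world z) of caddy_tip above 0.12 m and angle between caddy_tip's own z axis and vertical below 0.07 rad and angle between the x axis of caddy_tip and the x axis of standards, either way round below 0.07 rad and contact force between caddy and standards above 1 N and linear speed of caddy below 0.02 m/s and angular speed of caddy below 0.1 rad/s); the robot touches nothing.
It fails at once if the caddy is rammed against the cleat (over 40 N) (contact force between caddy and standards above 40 N).
It fails at once if a flask or the beaker is moved over 30 mm or tipped over (distance of any of flask_a_mid, flask_b_mid, beaker_mid from where it was at the start of the episode above 0.03 m or angle between any of flask_a_mid, flask_b_mid, beaker_mid's own z axis and vertical above 0.5 rad).
It also fails if it takes over 51 s, if anything falls off the work surface, if the arm or the gripper's body presses on something with over 40 N, if the wrist force passes 120 N, or if a joint passes its speed limit or range.

## Working session

There is one attempt and no reset: what is moved stays moved. The work goes in short steps, Python scripts to look and compute and a tool call to move; the robot and the scene stay as the last step left them, time stands still between calls to the robot, and variables do not carry over. Pictures are saved under pics/ and viewed, about 8 in all and at most 12, crops included, and the job is handed in when it is done.

Besides the shell and the picture viewer there is one more tool, called after "Request:" as a command line: name --argument value ..., lists and objects as JSON in quotes. send_rows: Moves the arm, as the interface text tells. Its arguments: {"type":"object","properties":{"rows":{"type":"array"},"claw":{"type":"number"},"grip_force":{"type":"number"}},"required":["rows"]}

```bash
ls; mkdir -p pics; python3 - <<'E'
from plant import arm,cams
import cv2,numpy as np
s=arm.sense();print({k:np.round(v,3).tolist() for k,v in s.items()})
for n in("scene","top"):
    f=cams.grab_frame(n);cv2.imwrite(f"pics/{n}0.png",f["img"]);print(n,np.round(f["mtx"],1).tolist(),np.round(f["T"],3).tolist())
    for q in("caddy_grip","caddy","caddy_tip","screen","standards","flask_a_mid","beaker_mid"):
        print(q,[(np.round(d["position"],3).tolist(),round(d["p"],2)) for d in cams.landmark_of(n,q)][:5])
E
```

```text
pics
{'time': 0.0, 'qpos': [1.11, 0.478, 0.022, 1.556, -0.011, 1.109, -0.083], 'joint_vel': [-0.0, 0.002, -0.001, 0.0, 0.0, -0.002, -0.001], 'tau': [0.0, -58.284, 1.535, -27.26, -0.054, 0.017, 0.0], 'position': [0.233, -0.633, 0.222], 'orientation': [-3.14, 0.0, 0.353], 'force': [-0.529, -0.066, 0.698], 'ft_torque': [-0.068, -0.016, 0.023], 'width': 1.0}
scene [[505.3, 0.0, 315.5], [0.0, 505.3, 240.5], [0.0, 0.0, 1.0]] [[-0.244, 0.793, -0.558, 1.243], [0.97, 0.202, -0.137, 0.276], [0.004, -0.575, -0.818, 1.242], [0.0, 0.0, 0.0, 1.0]]
caddy_grip [([0.518, 0.118, 0.104], 0.95), ([0.177, 0.373, 0.101], 0.86), ([0.329, 0.556, 0.101], 0.7), ([0.248, -0.249, 0.107], 0.6)]
caddy [([0.19, 0.368, 0.001], 0.73), ([0.32, 0.556, 0.003], 0.65), ([0.253, -0.266, 0.001], 0.64), ([0.506, 0.109, 0.002], 0.63)]
caddy_tip [([0.254, 0.359, 0.093], 0.84), ([0.253, 0.544, 0.09], 0.78), ([0.486, 0.046, 0.084], 0.6), ([0.287, -0.322, 0.086], 0.56)]
screen [([0.517, -0.392, 0.002], 0.66)]
standards []
flask_a_mid [([0.7, 0.132, 0.052], 0.89), ([0.375, 0.321, 0.044], 0.45)]
beaker_mid [([0.373, 0.323, 0.044], 0.6)]
top [[502.0, 0.0, 321.6], [0.0, 502.0, 244.9], [0.0, 0.0, 1.0]] [[-0.026, -0.985, 0.17, 0.237], [-1.0, 0.029, 0.012, 0.052], [-0.017, -0.17, -0.985, 1.427], [0.0, 0.0, 0.0, 1.0]]
caddy_grip [([0.512, 0.12, 0.105], 0.86), ([0.172, 0.369, 0.102], 0.86), ([0.329, 0.559, 0.106], 0.63)]
caddy [([0.249, -0.263, 0.002], 0.91), ([0.321, 0.551, -0.003], 0.8), ([0.188, 0.367, 0.0], 0.76), ([0.515, 0.105, -0.001], 0.69), ([0.681, -0.108, 0.053], 0.34)]
caddy_tip [([0.255, 0.361, 0.085], 0.91), ([0.286, -0.323, 0.085], 0.91), ([0.256, 0.545, 0.083], 0.91)]
screen [([0.516, -0.394, 0.0], 0.56)]
standards [([0.489, 0.044, 0.088], 0.22)]
flask_a_mid [([0.7, 0.126, 0.058], 0.9)]
beaker_mid [([0.381, 0.322, 0.044], 0.95)]
```

View pics/scene0.png

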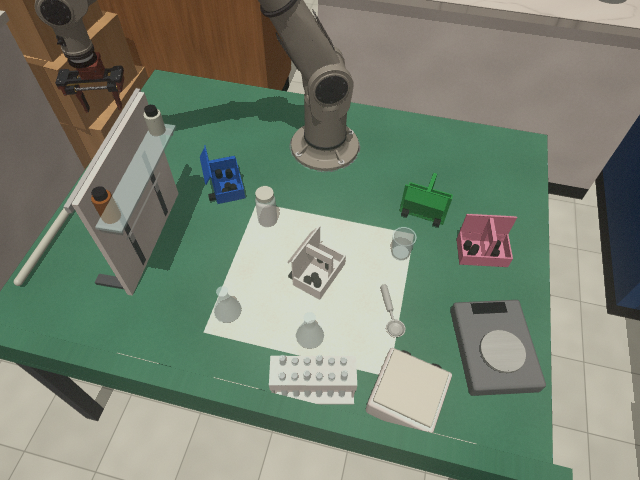

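View pics/top0.png

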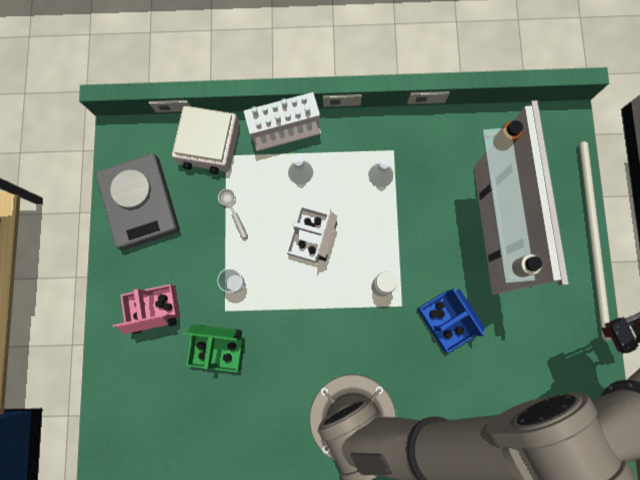

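The candidates for the caddy, as scene / top pixels:
- White: (317,263) / (313,235)
- Blue: (225,178) / (450,320)
- Green: (427,200) / (215,352)
- Pink: (487,243) / (148,308)

The white tip rack and white box are not caddies. I choose the white one, near (0.515, 0.12), and will check it in a close crop next to the screen.

```bash
python3 - <<'E'
import cv2,numpy as np
s=cv2.imread("pics/scene0.png");t=cv2.imread("pics/top0.png")
r=lambda im,x,y,w,h,W,H:cv2.resize(im[y:y+h,x:x+w],(W,H),interpolation=cv2.INTER_CUBIC)
a=np.hstack([r(s,70,85,120,210,340,595),r(t,460,90,120,210,340,595)])
cv2.imwrite("pics/screen_crop.png",a)
b=np.hstack([r(s,275,215,80,90,400,450),r(t,275,190,80,90,400,450)])
cv2.imwrite("pics/caddy_crop.png",b)
E
```

```text
(no output)
```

View pics/screen_crop.png

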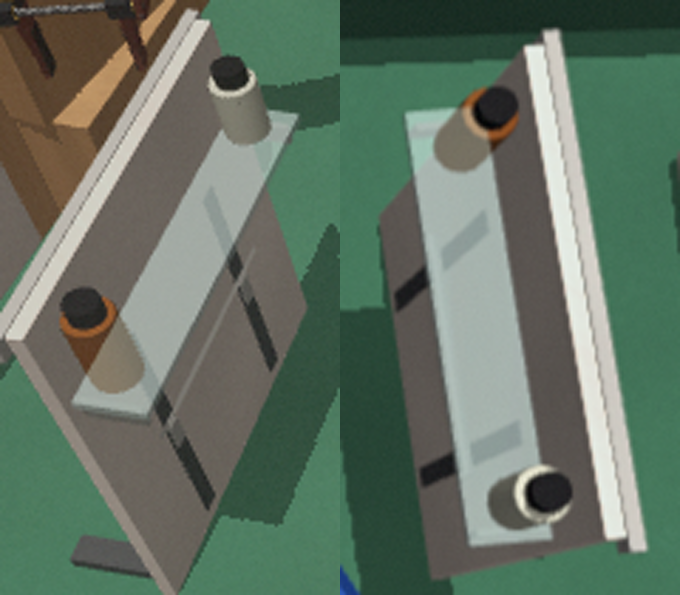

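View pics/caddy_crop.png

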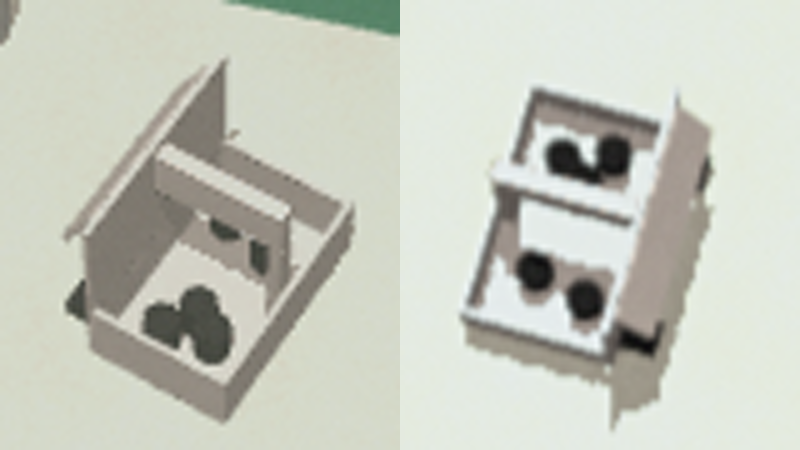

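```bash
cat > h.py <<'E'
from plant import arm,cams
import cv2,numpy as np
from scipy.spatial.transform import Rotation as R
def ray(f,px,z):
    d=f["T"][:3,:3]@np.linalg.solve(f["mtx"],[px[0],px[1],1]);o=f["T"][:3,3]
    return o+d*(z-o[2])/d[2]
E
python3 - <<'E'
from h import *
S=cams.grab_frame("scene");T=cams.grab_frame("top");k=2.8333
sc=lambda u,v:ray(S,(70+u/k,85+v/k),Z); tp=lambda u,v:ray(T,(460+(u-340)/k,90+v/k),Z)
deg=lambda d:np.degrees(np.arctan2(d[1],d[0]))
def line(n,a,b): d=a-b;print(n,a[:2].round(4),b[:2].round(4),"mid",((a+b)/2)[:2].round(4),"len",np.linalg.norm(d).round(3),"yaw of dir",deg(d).round(2))
Z=.4;line("scene top",sc(8,342),sc(208,22));line("top top",tp(526,47),tp(610,540))
Z=0;line("scene foot",sc(175,592),sc(305,310));line("top foot",tp(380,215),tp(432,578))
Z=.12
cs=lambda u,v:ray(S,(275+u/5,215+v/5),Z);ct=lambda u,v:ray(T,(275+(u-400)/5,190+v/5),Z)
line("handle scene",cs(286,211),cs(161,147));line("handle top",ct(494,173),ct(634,213))
for n in("scene","top"):
  for q in("caddy_grip","caddy","caddy_tip","screen","standards","flask_a_mid"):
    print(n,q,[(np.round(d["position"],3).tolist(),round(d["p"],2)) for d in cams.landmark_of(n,q)][:4])
E
```

```text
scene top [ 0.7085 -0.3888] [ 0.3296 -0.4037] mid [ 0.5191 -0.3963] len 0.379 yaw of dir 2.26
top top [ 0.7054 -0.385 ] [ 0.3271 -0.4091] mid [ 0.5162 -0.3971] len 0.379 yaw of dir 3.66
scene foot [ 0.6992 -0.3843] [ 0.3299 -0.4039] mid [ 0.5146 -0.3941] len 0.37 yaw of dir 3.04
top foot [ 0.707  -0.3867] [ 0.3291 -0.409 ] mid [ 0.518  -0.3978] len 0.379 yaw of dir 3.37
handle scene [0.5194 0.1445] [0.4958 0.0698] mid [0.5076 0.1072] len 0.078 yaw of dir 72.48
handle top [0.5199 0.1403] [0.496  0.0664] mid [0.508  0.1034] len 0.078 yaw of dir 72.09
scene caddy_grip [([0.517, 0.12, 0.103], 0.73), ([0.335, 0.558, 0.101], 0.72), ([0.244, -0.25, 0.106], 0.55)]
scene caddy [([0.32, 0.558, 0.001], 0.88), ([0.509, 0.106, 0.001], 0.68), ([0.191, 0.37, 0.002], 0.63), ([0.684, -0.11, 0.054], 0.61)]
scene caddy_tip [([0.252, 0.546, 0.085], 0.84), ([0.487, 0.046, 0.083], 0.83), ([0.285, -0.322, 0.086], 0.82), ([0.253, 0.361, 0.088], 0.73)]
scene screen [([0.517, -0.394, -0.001], 0.87)]
scene standards []
scene flask_a_mid [([0.696, 0.131, 0.053], 0.86)]
top caddy_grip [([0.326, 0.558, 0.106], 0.73), ([0.174, 0.367, 0.103], 0.64), ([0.248, -0.255, 0.106], 0.6)]
top caddy [([0.317, 0.545, -0.003], 0.95), ([0.513, 0.103, -0.002], 0.91), ([0.251, -0.264, 0.001], 0.72), ([0.186, 0.366, 0.003], 0.68)]
top caddy_tip [([0.286, -0.323, 0.083], 0.94), ([0.255, 0.546, 0.084], 0.78), ([0.494, 0.043, 0.089], 0.68), ([0.254, 0.358, 0.085], 0.64)]
top screen [([0.521, -0.39, 0.003], 0.72)]
top standards []
top flask_a_mid [([0.701, 0.127, 0.056], 0.72)]
```

Picture notes:
- **Caddy crop:** it shows the white caddy with its handle. In the top image, the handle top runs from (294,225) at the front to (322,233) at the rear. The back plate and strip face −y.
- **Screen crop:** the front face foot runs from (474,166) to (492,294) in the top image. The cleat's light edge shows through the glass in the scene image, from about (128,230) to (160,173).

First I lift clear of the screen.

Request:
send_rows --rows '[{"tz": -0.05}, {"tz": -0.1}, {"tz": -0.15}, {"tz": -0.2}, {"tz": -0.25}, {"tz": -0.28}, {"tz": -0.28}]' --claw 1 --grip_force 40

```text
invalid input at $.rows[0]: expected keys tx, ty, tz, rx, ry, rz
```

```bash
cat >> h.py <<'E'
yc,ys=np.radians(-107.7),np.radians(-86.8)
grip=np.array([.5125,.1175,.103]); so=np.array([.517,-.3955,0])
Rs=R.from_euler("z",ys).as_matrix()
def toolR(yaw,tilt):  # tool pointing to caddy rear/down, tilt from vertical
    Rc=R.from_euler("z",yaw).as_matrix(); z=Rc@[np.sin(tilt),0,-np.cos(tilt)]; y=Rc[:,1]
    return np.column_stack([np.cross(y,z),y,z])
def cur():
    s=arm.sense();return s,np.array(s["position"]),R.from_euler("xyz",s["orientation"]).as_matrix()
def rel(p,Rm):  # shift and turn from current pose
    s,p0,R0=cur();return (R0.T@(p-p0)).round(4),R.from_matrix(R0.T@Rm).as_rotvec().round(4)
E
python3 - <<'E'
from h import *
s,p,Rm=cur();print(s["time"],p.round(3),np.round(s["qpos"],3).tolist(),Rm.round(3).tolist())
S=cams.grab_frame("scene");k=2.8333
for u,v in((165,410),(255,250),(210,330)):
    px=(70+u/k,85+v/k);d=S["T"][:3,:3]@np.linalg.solve(S["mtx"],[*px,1]);o=S["T"][:3,3]
    D=Rs.T@d;O=Rs.T@(o-so);P=O+D*(-.018-O[0])/D[0];print("cleat edge in screen frame",P.round(4))
f=lambda t:grip+t*toolR(yc,np.radians(45))[:,2]
for t in(-.13,.019):print(t,f(t).round(4),rel(f(t),toolR(yc,np.radians(45))))
E
```

```text
1.5 [ 0.233 -0.633  0.223] [1.11, 0.477, 0.022, 1.555, -0.012, 1.109, -0.083] [[0.938, 0.345, 0.0], [0.345, -0.938, -0.0], [0.0, 0.0, -1.0]]
cleat edge in screen frame [-0.018   0.0998  0.1966]
cleat edge in screen frame [-0.018  -0.1136  0.181 ]
cleat edge in screen frame [-0.018  -0.0017  0.1892]
-0.13 [0.5404 0.2051 0.1949] (array([ 0.578 , -0.6807,  0.0277]), array([-0.3564, -0.7295, -0.8606]))
0.019 [0.5084 0.1047 0.0896] (array([ 0.5133, -0.5976,  0.1331]), array([-0.3564, -0.7295, -0.8606]))
```

Request:
send_rows --rows '[{"tx": 0, "ty": 0, "tz": -0.05, "rx": 0, "ry": 0, "rz": 0}, {"tx": 0, "ty": 0, "tz": -0.1, "rx": 0, "ry": 0, "rz": 0}, {"tx": 0, "ty": 0, "tz": -0.15, "rx": 0, "ry": 0, "rz": 0}, {"tx": 0, "ty": 0, "tz": -0.2, "rx": 0, "ry": 0, "rz": 0}, {"tx": 0, "ty": 0, "tz": -0.25, "rx": 0, "ry": 0, "rz": 0}, {"tx": 0, "ty": 0, "tz": -0.28, "rx": 0, "ry": 0, "rz": 0}, {"tx": 0, "ty": 0, "tz": -0.28, "rx": 0, "ry": 0, "rz": 0}]' --claw 1 --grip_force 40

```text
time: 2.42
position: [0.2335, -0.6341, 0.5056]
orientation: [3.136, -0.0, 0.353]
force: [-0.1, 0.3, -0.5]
width: 1.0
```

Request:
send_rows --rows '[{"tx": 0.033, "ty": -0.038, "tz": 0, "rx": 0, "ry": 0, "rz": -0.05}, {"tx": 0.066, "ty": -0.077, "tz": 0, "rx": 0, "ry": 0, "rz": -0.1}, {"tx": 0.099, "ty": -0.115, "tz": 0, "rx": 0, "ry": 0, "rz": -0.15}, {"tx": 0.132, "ty": -0.154, "tz": 0, "rx": 0, "ry": 0, "rz": -0.2}, {"tx": 0.164, "ty": -0.192, "tz": 0, "rx": 0, "ry": 0, "rz": -0.25}, {"tx": 0.197, "ty": -0.231, "tz": 0, "rx": 0, "ry": 0, "rz": -0.3}, {"tx": 0.23, "ty": -0.269, "tz": 0, "rx": 0, "ry": 0, "rz": -0.35}, {"tx": 0.263, "ty": -0.307, "tz": 0, "rx": 0, "ry": 0, "rz": -0.4}, {"tx": 0.296, "ty": -0.346, "tz": 0, "rx": 0, "ry": 0, "rz": -0.45}, {"tx": 0.329, "ty": -0.384, "tz": 0, "rx": 0, "ry": 0, "rz": -0.5}, {"tx": 0.362, "ty": -0.423, "tz": 0, "rx": 0, "ry": 0, "rz": -0.55}, {"tx": 0.395, "ty": -0.461, "tz": 0, "rx": 0, "ry": 0, "rz": -0.6}, {"tx": 0.428, "ty": -0.5, "tz": 0, "rx": 0, "ry": 0, "rz": -0.65}, {"tx": 0.46, "ty": -0.538, "tz": 0, "rx": 0, "ry": 0, "rz": -0.7}, {"tx": 0.493, "ty": -0.577, "tz": 0, "rx": 0, "ry": 0, "rz": -0.75}, {"tx": 0.526, "ty": -0.615, "tz": 0, "rx": 0, "ry": 0, "rz": -0.8}, {"tx": 0.559, "ty": -0.654, "tz": 0, "rx": 0, "ry": 0, "rz": -0.86}, {"tx": 0.592, "ty": -0.692, "tz": 0, "rx": 0, "ry": 0, "rz": -0.91}, {"tx": 0.592, "ty": -0.692, "tz": 0, "rx": 0, "ry": 0, "rz": -0.91}]'

```text
time: 4.8
position: [0.5492, 0.2236, 0.4992]
orientation: [-3.14, 0.005, 1.27]
force: [-0.3, -0.4, 0.4]
width: 0.999
```

```bash
python3 - <<'E'
from h import *
s,p,Rm=cur();print(s["time"],p.round(4).tolist(),np.round(s["orientation"],3),np.round(s["qpos"],4).tolist())
W=cams.grab_frame("wrist");cv2.imwrite("pics/w1.png",W["img"]);print((Rm.T@(W["T"][:3,3]-p)).round(3),(Rm.T@W["T"][:3,:3]).round(2).tolist())
for q in("caddy_grip","caddy","caddy_tip"):print(q,[(np.round(d["position"],3).tolist(),round(d["p"],2)) for d in cams.landmark_of("wrist",q)][:2])
Rt=toolR(yc,np.radians(45))
for t in(-.13,.019):print(t,rel(grip+t*Rt[:,2],Rt))
E
```

```text
4.8 [0.5492, 0.2236, 0.4992] [-3.14   0.005  1.27 ] [0.068, 0.3039, -0.7729, 1.2689, 0.2127, 1.6545, -0.9654]
[ 0.077 -0.001 -0.163] [[0.0, -0.96, -0.28], [1.0, 0.0, -0.0], [0.0, -0.28, 0.96]]
caddy_grip [([0.516, 0.117, 0.096], 0.74), ([0.177, 0.371, 0.106], 0.58)]
caddy [([0.316, 0.553, 0.004], 0.96), ([0.253, -0.263, 0.005], 0.88)]
caddy_tip [([0.49, 0.04, 0.086], 0.82), ([0.255, 0.546, 0.084], 0.78)]
-0.13 (array([-0.0142, -0.0061,  0.307 ]), array([ 0.0031, -0.7804, -0.0024]))
0.019 (array([-0.119 , -0.0064,  0.4128]), array([ 0.0031, -0.7804, -0.0024]))
```

Request:
send_rows --rows '[{"tx": 0, "ty": 0, "tz": 0.03, "rx": 0, "ry": -0.08, "rz": 0}, {"tx": 0, "ty": 0, "tz": 0.06, "rx": 0, "ry": -0.16, "rz": 0}, {"tx": 0, "ty": 0, "tz": 0.09, "rx": 0, "ry": -0.24, "rz": 0}, {"tx": 0, "ty": 0, "tz": 0.12, "rx": 0, "ry": -0.32, "rz": 0}, {"tx": 0, "ty": 0, "tz": 0.15, "rx": 0, "ry": -0.4, "rz": 0}, {"tx": -0.005, "ty": -0.003, "tz": 0.18, "rx": 0, "ry": -0.48, "rz": 0}, {"tx": -0.01, "ty": -0.006, "tz": 0.21, "rx": 0, "ry": -0.56, "rz": 0}, {"tx": -0.014, "ty": -0.006, "tz": 0.24, "rx": 0, "ry": -0.64, "rz": 0}, {"tx": -0.014, "ty": -0.006, "tz": 0.27, "rx": 0, "ry": -0.72, "rz": 0}, {"tx": -0.014, "ty": -0.006, "tz": 0.307, "rx": 0, "ry": -0.78, "rz": 0}, {"tx": -0.014, "ty": -0.006, "tz": 0.307, "rx": 0, "ry": -0.78, "rz": 0}]'

```text
time: 6.38
position: [0.5397, 0.2033, 0.1921]
orientation: [-3.142, 0.79, 1.26]
force: [-0.6, -0.6, 0.1]
width: 0.998
```

```bash
python3 - <<'E'
from h import *
s,p,Rm=cur();print(s["time"],p.round(4).tolist(),np.round(s["orientation"],3),np.round(s["qpos"],4).tolist())
W=cams.grab_frame("wrist");cv2.imwrite("pics/w2.png",W["img"])
for q in("caddy_grip","caddy_tip"):print(q,[(np.round(d["position"],3).tolist(),round(d["p"],2)) for d in cams.landmark_of("wrist",q)][:2])
P=lambda x:(W["mtx"]@(np.linalg.inv(W["T"])[:3]@[*x,1]))
Rc=R.from_euler("z",yc).as_matrix()
for c in((0,0,0),(-.028,-.006,.017),(-.028,.006,.017),(.053,-.006,.017),(.053,.006,.017)):
    v=P(grip+Rc@c);print(c,(v[:2]/v[2]).round(1))
Rt=toolR(yc,np.radians(45));print(rel(grip+.019*Rt[:,2],Rt))
E
```

```text
6.375 [0.5397, 0.2033, 0.1921] [-3.142  0.79   1.26 ] [-0.3463, 0.7874, -0.5744, 1.4233, 0.6404, 1.8345, -1.3426]
caddy_grip [([0.515, 0.118, 0.095], 0.67), ([0.25, -0.257, 0.102], 0.58)]
caddy_tip [([0.487, 0.044, 0.09], 0.89)]
(0, 0, 0) [317.5 229.1]
(-0.028, -0.006, 0.017) [309.4 230.2]
(-0.028, 0.006, 0.017) [325.8 230.2]
(0.053, -0.006, 0.017) [311.  273.3]
(0.053, 0.006, 0.017) [323.9 273.3]
(array([ 0.001 , -0.0013,  0.1504]), array([ 0.0021, -0.0032, -0.0059]))
```

View pics/w2.png

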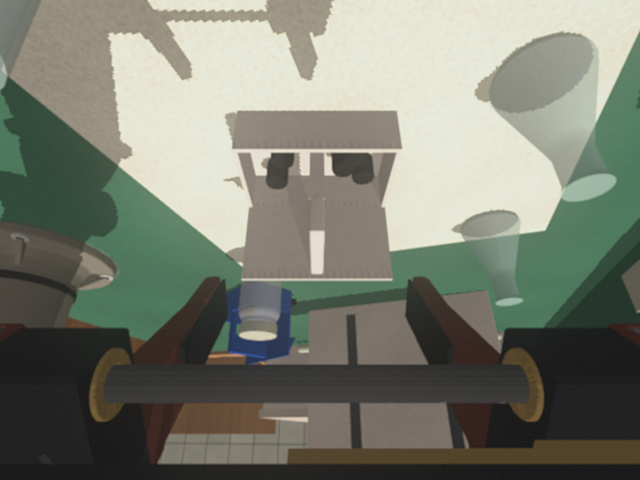

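The wrist view shows the handle's top strip from (317,230) at the front to (317,273) at the rear. That matches the projected handle within 1–2 px, and the caddy sits centred between the fingers. Approaching.

Request:
send_rows --rows '[{"tx": 0.001, "ty": -0.001, "tz": 0.03, "rx": 0, "ry": 0, "rz": -0.006}, {"tx": 0.001, "ty": -0.001, "tz": 0.06, "rx": 0, "ry": 0, "rz": -0.006}, {"tx": 0.001, "ty": -0.001, "tz": 0.09, "rx": 0, "ry": 0, "rz": -0.006}, {"tx": 0.001, "ty": -0.001, "tz": 0.115, "rx": 0, "ry": 0, "rz": -0.006}, {"tx": 0.001, "ty": -0.001, "tz": 0.135, "rx": 0, "ry": 0, "rz": -0.006}, {"tx": 0.001, "ty": -0.001, "tz": 0.15, "rx": 0, "ry": 0, "rz": -0.006}, {"tx": 0.001, "ty": -0.001, "tz": 0.15, "rx": 0, "ry": 0, "rz": -0.006}]'

```text
time: 7.4
position: [0.5088, 0.1041, 0.0899]
orientation: [3.139, 0.783, 1.261]
force: [0.8, 0.7, 0.4]
width: 1.0
```

```bash
python3 - <<'E'
from h import *
s,p,Rm=cur();print(s["time"],p.round(4).tolist(),np.round(s["orientation"],3),np.round(s["qpos"],4).tolist(),np.round(s["force"],2))
Rt=toolR(yc,np.radians(45));print(rel(grip+.019*Rt[:,2],Rt))
E
```

```text
7.4 [0.5088, 0.1041, 0.0899] [3.139 0.783 1.261] [-0.2281, 0.8017, -0.5549, 1.6851, 0.7108, 1.5837, -1.4042] [0.84 0.73 0.38]
(array([ 0.0006, -0.0006, -0.0001]), array([ 0.0015, -0.0026, -0.0007]))
```

Closing on the handle.

Request:
send_rows --rows '[{"tx": 0, "ty": 0, "tz": 0, "rx": 0, "ry": 0, "rz": 0}, {"tx": 0, "ty": 0, "tz": 0, "rx": 0, "ry": 0, "rz": 0}, {"tx": 0, "ty": 0, "tz": 0, "rx": 0, "ry": 0, "rz": 0}, {"tx": 0, "ty": 0, "tz": 0, "rx": 0, "ry": 0, "rz": 0}, {"tx": 0, "ty": 0, "tz": 0, "rx": 0, "ry": 0, "rz": 0}, {"tx": 0, "ty": 0, "tz": 0, "rx": 0, "ry": 0, "rz": 0}]' --claw -1 --grip_force 45

```text
time: 8.15
position: [0.5088, 0.1041, 0.0899]
orientation: [3.139, 0.783, 1.261]
force: [0.5, 1.2, 0.0]
width: 0.354
```

Request:
send_rows --rows '[{"tx": 0, "ty": 0, "tz": 0, "rx": 0, "ry": 0, "rz": 0}, {"tx": 0, "ty": 0, "tz": 0, "rx": 0, "ry": 0, "rz": 0}, {"tx": 0, "ty": 0, "tz": 0, "rx": 0, "ry": 0, "rz": 0}, {"tx": 0, "ty": 0, "tz": 0, "rx": 0, "ry": 0, "rz": 0}, {"tx": 0, "ty": 0, "tz": 0, "rx": 0, "ry": 0, "rz": 0}]'

```text
time: 8.78
position: [0.5087, 0.1042, 0.0899]
orientation: [3.14, 0.783, 1.261]
force: [-0.5, 1.0, 0.7]
width: 0.134
```

```bash
cat >> h.py <<'E'
# grasp transform fixed at grasp: caddy frame (origin grip, axes caddy) in tool
def plan_tool(tip_s, up, G):  # tip target in screen frame, front-up angle (rad) -> TCP pose
    Rc=Rs@R.from_euler("y",up).as_matrix()
    g=so+Rs@np.array(tip_s)-Rc@[.077,0,-.016]
    Gp,GR=G; Rt=Rc@GR.T; return g-Rt@Gp,Rt
def tip_now(G):
    s,p,Rm=cur();Gp,GR=G;Rc=Rm@GR
    t=p+Rm@Gp+Rc@[.077,0,-.016];Q=Rs.T@Rc
    return Rs.T@(t-so),np.degrees(np.arctan2(-Q[2,0],Q[0,0])),np.degrees(np.arctan2(Q[1,0],Q[0,0]))
E
python3 - <<'E'
from h import *
s,p,Rm=cur();print(s["time"],s["width"],np.round(s["force"],2))
Rc=R.from_euler("z",yc).as_matrix()
Gp=Rm.T@(grip-p);GR=Rm.T@Rc;np.savez("G.npz",Gp=Gp,GR=GR);print(Gp.round(4),GR.round(3).tolist())
print(tip_now((Gp,GR)))
for up in(0,15):print(R.from_euler("y",np.radians(up)).apply([1,0,0]))
print((Rm.T@[0,0,.15]).round(4))
E
```

```text
8.775 0.13443755198302706 [-0.49  0.99  0.72]
[ 0.0006 -0.0004 -0.019 ] [[-0.709, 0.0, -0.705], [-0.001, 1.0, 0.001], [0.705, 0.001, -0.709]]
(array([-0.44051756, -0.00332538,  0.087     ]), np.float64(2.0606712929735e-15), np.float64(-20.900000000000016))
[1. 0. 0.]
[ 0.96592583  0.         -0.25881905]
[-0.1058  0.0002 -0.1063]
```

Request:
send_rows --rows '[{"tx": -0.01, "ty": 0, "tz": -0.01, "rx": 0, "ry": 0, "rz": 0}, {"tx": -0.03, "ty": 0, "tz": -0.03, "rx": 0, "ry": 0, "rz": 0}, {"tx": -0.055, "ty": 0, "tz": -0.055, "rx": 0, "ry": 0, "rz": 0}, {"tx": -0.08, "ty": 0, "tz": -0.08, "rx": 0, "ry": 0, "rz": 0}, {"tx": -0.1, "ty": 0, "tz": -0.1, "rx": 0, "ry": 0, "rz": 0}, {"tx": -0.106, "ty": 0, "tz": -0.106, "rx": 0, "ry": 0, "rz": 0}, {"tx": -0.106, "ty": 0, "tz": -0.106, "rx": 0, "ry": 0, "rz": 0}]'

```text
time: 9.65
position: [0.5084, 0.1039, 0.2398]
orientation: [3.139, 0.782, 1.261]
force: [-0.1, 0.1, -4.3]
width: 0.136
```

```bash
python3 - <<'E'
from h import *
g=np.load("G.npz");G=(g["Gp"],g["GR"])
s,p,Rm=cur();print(s["time"],s["width"],np.round(s["force"],2),p.round(3),np.round(s["qpos"],3).tolist());print(tip_now(G))
print(rel(*plan_tool((-.10,0,.235),np.radians(14),G)))
im=cv2.imread("pics/scene0.png")[160:245,105:175];cv2.imwrite("pics/cleat.png",cv2.resize(im,None,fx=7,fy=7,interpolation=cv2.INTER_CUBIC))
f=cams.grab_frame("scene")
for d in cams.landmark_of("scene","caddy_tip")[:3]:print(np.round(d["position"],3),round(d["p"],2),(Rs.T@(np.array(d["position"])-so)).round(3))
E
```

```text
9.65 0.1363088165863172 [-0.06  0.14 -4.34] [0.508 0.104 0.24 ] [-0.2, 0.612, -0.594, 1.616, 0.637, 1.775, -1.264]
(array([-0.44025203, -0.00365406,  0.2368284 ]), np.float64(0.04334235454575505), np.float64(-20.900334109016047))
(array([-0.2384,  0.103 ,  0.2183]), array([-0.2238,  0.2415, -0.2888]))
[ 0.289 -0.321  0.084] 0.94 [-0.087 -0.223  0.084]
[0.249 0.542 0.087] 0.91 [-0.951 -0.215  0.087]
[0.488 0.047 0.233] 0.78 [-0.443 -0.004  0.233]
```

View pics/cleat.png

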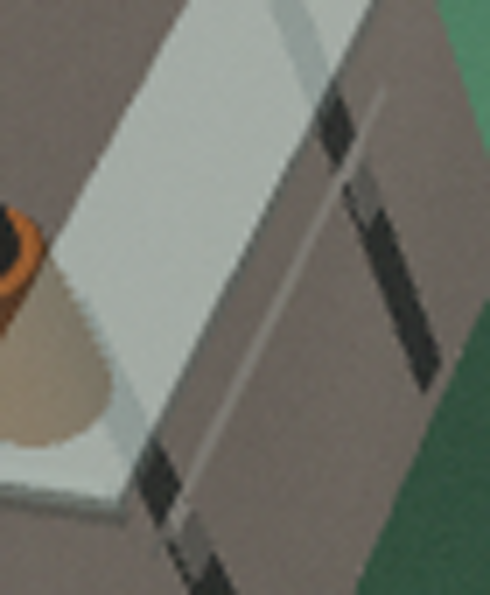

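The cleat's light edge runs in the crop from (383,93) to (172,525), between the two black standards, partly under the glass. The caddy is held at 4.3 N, and the network's tip agrees with my grasp transform. Next I compute the edge height, and I move to the pre-insert pose in front of the screen.

```bash
python3 - <<'E'
from h import *
S=cams.grab_frame("scene")
for y0,so2 in((-86.8,so),(-87.3,so),(-86.8,so+[0,.003,0])):
  Rr=R.from_euler("z",np.radians(y0)).as_matrix()
  for u,v in((383,93),(277,310),(172,525)):
    px=(105+u/7-.5,160+v/7-.5);d=S["T"][:3,:3]@np.linalg.solve(S["mtx"],[*px,1]);o=S["T"][:3,3]
    D=Rr.T@d;O=Rr.T@(o-so2);P=O+D*(-.018-O[0])/D[0];print(y0,P.round(4))
E
```

```text
-86.8 [-0.018  -0.1108  0.1858]
-86.8 [-0.018   0.0022  0.1841]
-86.8 [-0.018   0.1049  0.1826]
-87.3 [-0.018  -0.1096  0.1875]
-87.3 [-0.018   0.0021  0.1841]
-87.3 [-0.018   0.1038  0.181 ]
-86.8 [-0.018  -0.1067  0.191 ]
-86.8 [-0.018   0.0058  0.1893]
-86.8 [-0.018   0.1079  0.1877]
```

Request:
send_rows --rows '[{"tx": -0.012, "ty": 0.005, "tz": 0.011, "rx": -0.011, "ry": 0.012, "rz": -0.014}, {"tx": -0.03, "ty": 0.013, "tz": 0.027, "rx": -0.028, "ry": 0.03, "rz": -0.036}, {"tx": -0.055, "ty": 0.024, "tz": 0.05, "rx": -0.05, "ry": 0.055, "rz": -0.065}, {"tx": -0.08, "ty": 0.035, "tz": 0.073, "rx": -0.075, "ry": 0.08, "rz": -0.096}, {"tx": -0.105, "ty": 0.045, "tz": 0.096, "rx": -0.1, "ry": 0.106, "rz": -0.127}, {"tx": -0.13, "ty": 0.056, "tz": 0.119, "rx": -0.122, "ry": 0.132, "rz": -0.157}, {"tx": -0.155, "ty": 0.067, "tz": 0.142, "rx": -0.145, "ry": 0.157, "rz": -0.188}, {"tx": -0.18, "ty": 0.078, "tz": 0.165, "rx": -0.169, "ry": 0.182, "rz": -0.218}, {"tx": -0.205, "ty": 0.089, "tz": 0.188, "rx": -0.192, "ry": 0.208, "rz": -0.248}, {"tx": -0.225, "ty": 0.097, "tz": 0.206, "rx": -0.211, "ry": 0.228, "rz": -0.273}, {"tx": -0.238, "ty": 0.103, "tz": 0.218, "rx": -0.224, "ry": 0.241, "rz": -0.289}, {"tx": -0.238, "ty": 0.103, "tz": 0.218, "rx": -0.224, "ry": 0.241, "rz": -0.289}]'

```text
time: 11.3
position: [0.5057, -0.238, 0.252]
orientation: [-3.137, 0.542, 1.625]
force: [-0.4, 0.1, -4.0]
width: 0.138
```

```bash
python3 - <<'E'
from h import *
g=np.load("G.npz");G=(g["Gp"],g["GR"])
s,p,Rm=cur();print(s["time"],s["width"],np.round(s["force"],2),p.round(3),np.round(s["qpos"],3).tolist());print(tip_now(G))
for n in("scene","top"):
  f=cams.grab_frame(n);cv2.imwrite(f"pics/{n}2.png",f["img"])
  for q in ("caddy_tip","caddy_grip"):
   for d in cams.landmark_of(n,q)[:4]:print(n,q,round(d["p"],2),(Rs.T@(np.array(d["position"])-so)).round(3))
print("grip expected",(Rs.T@(p+Rm@G[0]-so)).round(3))
a=cv2.imread("pics/scene2.png")[130:330,70:270];b=cv2.imread("pics/top2.png")[130:330,380:580]
cv2.imwrite("pics/pre.png",np.hstack([cv2.resize(i,(400,400),interpolation=cv2.INTER_CUBIC) for i in(a,b)]))
E
```

```text
11.3 0.13837288777685697 [-0.36  0.05 -3.99] [ 0.506 -0.238  0.252] [0.482, 0.262, -0.553, 1.952, 0.773, 1.116, -0.411]
(array([-0.09724144, -0.00332005,  0.23405726]), np.float64(13.823747382090207), np.float64(-0.335141731712158))
scene caddy_tip 0.66 [-0.774 -0.221  0.092]
scene caddy_tip 0.65 [-0.101 -0.004  0.235]
scene caddy_tip 0.6 [-0.952 -0.21   0.088]
scene caddy_tip 0.56 [-0.086 -0.229  0.088]
scene caddy_grip 0.93 [-0.786 -0.295  0.104]
scene caddy_grip 0.83 [-0.961 -0.134  0.102]
scene caddy_grip 0.81 [-0.168  0.002  0.27 ]
scene caddy_grip 0.57 [-0.158 -0.262  0.105]
top caddy_tip 0.91 [-0.102  0.001  0.237]
top caddy_tip 0.81 [-0.954 -0.209  0.081]
top caddy_tip 0.66 [-0.767 -0.221  0.089]
top caddy_grip 0.82 [-0.176  0.     0.267]
top caddy_grip 0.74 [-0.511  0.212  0.055]
top caddy_grip 0.72 [-0.785 -0.301  0.106]
top caddy_grip 0.59 [-0.964 -0.136  0.107]
grip expected [-0.168 -0.003  0.268]
```

View pics/pre.png

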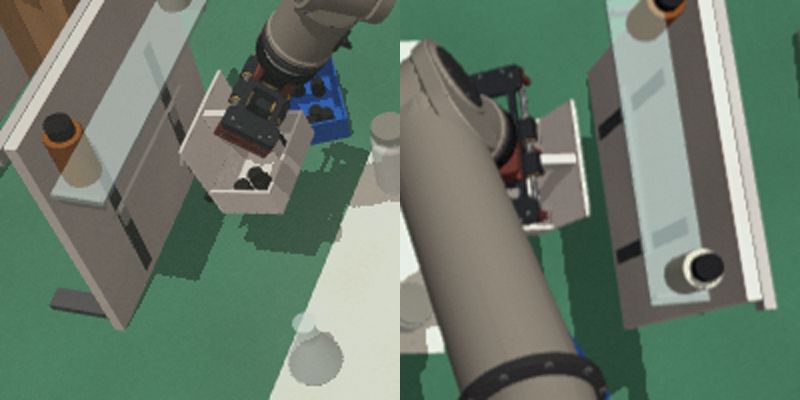

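The picture shows the caddy held level side to side and square, facing the screen, tip about 0.10 m out and below the shelf. The gripper leans away from the screen. The cleat edge measures z ≈ 0.185, so the groove bottom is ≈ 0.155. Moving in above the cleat.

```bash
python3 - <<'E'
from h import *
g=np.load("G.npz");G=(g["Gp"],g["GR"])
for t in((-.06,.001,.228),(-.010,.001,.222),(-.010,.001,.200)):print(t,*rel(*plan_tool(t,np.radians(14.5),G)))
E
```

```text
(-0.06, 0.001, 0.228) [-0.0327  0.0008  0.026 ] [-0.0016  0.0101  0.0036]
(-0.01, 0.001, 0.222) [-0.0725  0.0007  0.0568] [-0.0016  0.0101  0.0036]
(-0.01, 0.001, 0.2) [-0.0612  0.0007  0.0757] [-0.0016  0.0101  0.0036]
```

Request:
send_rows --rows '[{"tx": -0.016, "ty": 0.001, "tz": 0.013, "rx": -0.002, "ry": 0.005, "rz": 0.002}, {"tx": -0.033, "ty": 0.001, "tz": 0.026, "rx": -0.002, "ry": 0.01, "rz": 0.004}, {"tx": -0.045, "ty": 0.001, "tz": 0.035, "rx": -0.002, "ry": 0.01, "rz": 0.004}, {"tx": -0.054, "ty": 0.001, "tz": 0.042, "rx": -0.002, "ry": 0.01, "rz": 0.004}, {"tx": -0.061, "ty": 0.001, "tz": 0.048, "rx": -0.002, "ry": 0.01, "rz": 0.004}, {"tx": -0.067, "ty": 0.001, "tz": 0.053, "rx": -0.002, "ry": 0.01, "rz": 0.004}, {"tx": -0.07, "ty": 0.001, "tz": 0.055, "rx": -0.002, "ry": 0.01, "rz": 0.004}, {"tx": -0.0725, "ty": 0.001, "tz": 0.057, "rx": -0.002, "ry": 0.01, "rz": 0.004}, {"tx": -0.0725, "ty": 0.001, "tz": 0.057, "rx": -0.002, "ry": 0.01, "rz": 0.004}]'

```text
time: 12.72
position: [0.5149, -0.3252, 0.2405]
orientation: [3.139, 0.53, 1.626]
force: [-0.4, 0.0, -3.7]
width: 0.133
```

```bash
cat > st.py <<'E'
from h import *
import sys,ast
g=np.load("G.npz");G=(g["Gp"],g["GR"])
s,p,Rm=cur();t,u,y=tip_now(G)
print("t",s["time"],"w",round(s["width"],3),"F_s",(Rs.T@np.array(s["force"])).round(2),"M_s",(Rs.T@np.array(s["ft_torque"])).round(2),"tip",t.round(4),"up",round(u,2),"yaw",round(y,2))
for a in sys.argv[1:]:
    x,yy,z,up=ast.literal_eval(a);q=rel(*plan_tool((x,yy,z),np.radians(up),G));print(a,q[0].tolist(),q[1].tolist())
E
python3 - <<'E'
from h import *
exec(open("st.py").read().split("for a in")[0])
print(np.round(s["qpos"],3))
for n in("scene","top"):
  f=cams.grab_frame(n);cv2.imwrite(f"pics/{n}3.png",f["img"])
  for q in ("caddy_tip","caddy_grip","screen"):
   for d in cams.landmark_of(n,q):
    v=Rs.T@(np.array(d["position"])-so)
    if np.linalg.norm(v[:2])<.12:print(n,q,round(d["p"],2),v.round(4))
print("grip expected",(Rs.T@(p+Rm@G[0]-so)).round(4))
E
python3 st.py "(-.010,.001,.195,14.5)" "(-.010,.001,.185,14.5)"
```

```text
t 12.725 w 0.133 F_s [-0.04 -0.37 -3.66] M_s [ 0.06  0.88 -0.01] tip [-0.01    0.0013  0.2219] up 14.49 yaw 0.0
[ 0.591  0.309 -0.492  1.909  0.808  1.02  -0.279]
scene caddy_tip 0.91 [-0.0109  0.0014  0.2188]
scene caddy_grip 0.65 [-0.0806  0.008   0.2574]
top caddy_tip 0.78 [-0.0115  0.0044  0.2246]
top caddy_grip 0.84 [-0.0812  0.0023  0.2591]
top screen 0.66 [-0.0037  0.0003  0.0016]
grip expected [-0.0805  0.0013  0.2566]
t 13.125 w 0.133 F_s [ 0.39 -0.57 -4.25] M_s [0.08 0.85 0.04] tip [-0.0101  0.0014  0.2219] up 14.49 yaw 0.01
(-.010,.001,.195,14.5) [0.0135, -0.0004, 0.0232] [0.0006, 0.0001, -0.0003]
(-.010,.001,.185,14.5) [0.0186, -0.0005, 0.0318] [0.0006, 0.0001, -0.0003]
```

Request:
send_rows --rows '[{"tx": 0.0035, "ty": 0, "tz": 0.006, "rx": 0, "ry": 0, "rz": 0}, {"tx": 0.007, "ty": 0, "tz": 0.012, "rx": 0, "ry": 0, "rz": 0}, {"tx": 0.0095, "ty": 0, "tz": 0.0165, "rx": 0, "ry": 0, "rz": 0}, {"tx": 0.012, "ty": 0, "tz": 0.0205, "rx": 0, "ry": 0, "rz": 0}, {"tx": 0.0135, "ty": 0, "tz": 0.023, "rx": 0, "ry": 0, "rz": 0}, {"tx": 0.0145, "ty": 0, "tz": 0.025, "rx": 0, "ry": 0, "rz": 0}]'

```text
time: 13.88
position: [0.515, -0.3252, 0.2115]
orientation: [3.139, 0.53, 1.626]
force: [-0.3, 0.1, -3.5]
width: 0.131
```

```bash
python3 st.py
```

```text
t 13.875 w 0.131 F_s [-0.1  -0.3  -3.49] M_s [ 0.07  0.87 -0.  ] tip [-0.01    0.0015  0.1928] up 14.5 yaw 0.02
```

No contact yet at tip z 0.193. Continuing at 1.5 mm per row.

Request:
send_rows --rows '[{"tx": 0.0008, "ty": 0, "tz": 0.0013, "rx": 0, "ry": 0, "rz": 0}, {"tx": 0.0015, "ty": 0, "tz": 0.0026, "rx": 0, "ry": 0, "rz": 0}, {"tx": 0.0023, "ty": 0, "tz": 0.0039, "rx": 0, "ry": 0, "rz": 0}, {"tx": 0.0031, "ty": 0, "tz": 0.0052, "rx": 0, "ry": 0, "rz": 0}]'

```text
time: 14.38
position: [0.5151, -0.3251, 0.2054]
orientation: [3.139, 0.53, 1.626]
force: [0.7, 0.6, -4.0]
width: 0.134
```

```bash
python3 st.py
```

```text
t 14.375 w 0.134 F_s [-0.59  0.77 -4.  ] M_s [ 0.08  0.87 -0.02] tip [-0.01    0.0016  0.1868] up 14.49 yaw 0.02
```

Request:
send_rows --rows '[{"tx": 0.0005, "ty": 0, "tz": 0.0009, "rx": 0, "ry": 0, "rz": 0}, {"tx": 0.001, "ty": 0, "tz": 0.0017, "rx": 0, "ry": 0, "rz": 0}, {"tx": 0.0015, "ty": 0, "tz": 0.0026, "rx": 0, "ry": 0, "rz": 0}, {"tx": 0.002, "ty": 0, "tz": 0.0035, "rx": 0, "ry": 0, "rz": 0}]'

```text
time: 14.88
position: [0.5151, -0.3252, 0.2013]
orientation: [3.139, 0.53, 1.626]
force: [-0.1, -0.6, -3.9]
width: 0.135
```

```bash
python3 st.py
```

```text
t 14.875 w 0.135 F_s [ 0.64 -0.13 -3.93] M_s [0.03 0.9  0.03] tip [-0.0099  0.0016  0.1827] up 14.49 yaw 0.01
```

Request:
send_rows --rows '[{"tx": 0.0005, "ty": 0, "tz": 0.0009, "rx": 0, "ry": 0, "rz": 0}, {"tx": 0.001, "ty": 0, "tz": 0.0017, "rx": 0, "ry": 0, "rz": 0}, {"tx": 0.0015, "ty": 0, "tz": 0.0026, "rx": 0, "ry": 0, "rz": 0}, {"tx": 0.002, "ty": 0, "tz": 0.0035, "rx": 0, "ry": 0, "rz": 0}]'

```text
time: 15.38
position: [0.5152, -0.3258, 0.1977]
orientation: [3.139, 0.531, 1.625]
force: [-0.1, -1.0, -1.7]
width: 0.137
```

```bash
python3 st.py
```

```text
t 15.375 w 0.137 F_s [ 0.99 -0.18 -1.71] M_s [0.01 0.12 0.11] tip [-0.0093  0.0017  0.1791] up 14.43 yaw 0.02
```

Contact: the vertical load fell from 3.9 N to 1.7 N, and there is about 1 N towards the screen, at tip z 0.179. I press 1 mm more and hold.

Request:
send_rows --rows '[{"tx": 0.0004, "ty": 0, "tz": 0.0008, "rx": 0, "ry": 0, "rz": 0}, {"tx": 0.0006, "ty": 0, "tz": 0.001, "rx": 0, "ry": 0, "rz": 0}, {"tx": 0.0006, "ty": 0, "tz": 0.001, "rx": 0, "ry": 0, "rz": 0}]'

```text
time: 15.75
position: [0.5152, -0.3262, 0.1968]
orientation: [3.139, 0.532, 1.625]
force: [0.0, -2.0, -1.3]
width: 0.138
```

```bash
python3 st.py "(-.008,.002,.176,12)" "(-.004,.002,.172,5)" "(-.002,.002,.170,0)"
```

```text
t 15.75 w 0.138 F_s [ 1.96 -0.09 -1.27] M_s [-0.05 -0.04  0.15] tip [-0.0089  0.0017  0.1783] up 14.38 yaw 0.01
(-.008,.002,.176,12) [0.0023, 0.0003, 0.0042] [0.0009, -0.0416, -0.0008]
(-.004,.002,.172,5) [0.006, 0.0003, 0.0155] [0.0007, -0.1638, -0.001]
(-.002,.002,.170,0) [0.0085, 0.0003, 0.0227] [0.0007, -0.251, -0.0012]
```

```bash
python3 st.py "(-.0087,.0017,.1780,12)" "(-.0087,.0017,.178,9.5)" "(-.0085,.0017,.178,7)"
```

```text
t 15.75 w 0.138 F_s [ 1.96 -0.09 -1.27] M_s [-0.05 -0.04  0.15] tip [-0.0089  0.0017  0.1783] up 14.38 yaw 0.01
(-.0087,.0017,.1780,12) [0.0019, 0.0001, 0.0022] [0.0009, -0.0416, -0.0008]
(-.0087,.0017,.178,9.5) [0.0038, 0.0, 0.0041] [0.0008, -0.0852, -0.0009]
(-.0085,.0017,.178,7) [0.0055, 0.0, 0.0063] [0.0008, -0.1289, -0.001]
```

Request:
send_rows --rows '[{"tx": 0.0009, "ty": 0, "tz": 0.0012, "rx": 0, "ry": -0.021, "rz": 0}, {"tx": 0.0019, "ty": 0, "tz": 0.0022, "rx": 0, "ry": -0.042, "rz": 0}, {"tx": 0.0029, "ty": 0, "tz": 0.0032, "rx": 0, "ry": -0.064, "rz": 0}, {"tx": 0.0038, "ty": 0, "tz": 0.0041, "rx": 0, "ry": -0.085, "rz": 0}]'

```text
time: 16.25
position: [0.5152, -0.325, 0.1913]
orientation: [3.139, 0.619, 1.625]
force: [0.1, -2.6, -1.7]
width: 0.134
```

```bash
python3 st.py "(-.0085,.0017,.1775,7)"  "(-.0085,.0017,.1775,4)" "(-.0085,.0017,.177,0)"
```

```text
t 16.25 w 0.134 F_s [ 2.58 -0.06 -1.68] M_s [-0.07  0.08 -0.03] tip [-0.0087  0.0016  0.1781] up 9.41 yaw 0.0
(-.0085,.0017,.1775,7) [0.0021, 0.0001, 0.0024] [0.0006, -0.0421, -0.0007]
(-.0085,.0017,.1775,4) [0.0044, 0.0, 0.0048] [0.0006, -0.0945, -0.0008]
(-.0085,.0017,.177,0) [0.0075, 0.0, 0.0086] [0.0005, -0.1643, -0.0009]
```

Request:
send_rows --rows '[{"tx": 0.001, "ty": 0, "tz": 0.0012, "rx": 0, "ry": -0.021, "rz": 0}, {"tx": 0.0021, "ty": 0, "tz": 0.0023, "rx": 0, "ry": -0.042, "rz": 0}, {"tx": 0.0032, "ty": 0, "tz": 0.0035, "rx": 0, "ry": -0.068, "rz": 0}, {"tx": 0.0044, "ty": 0, "tz": 0.0048, "rx": 0, "ry": -0.0945, "rz": 0}]'

```text
time: 16.75
position: [0.5152, -0.3243, 0.1849]
orientation: [3.138, 0.715, 1.625]
force: [-0.7, -0.9, -0.2]
width: 0.137
```

```bash
python3 st.py "(-.0085,.0017,.1775,2)" "(-.008,.0017,.177,0)" "(-.005,.0017,.172,0)"
```

```text
t 16.75 w 0.137 F_s [ 0.9  -0.78 -0.23] M_s [-0.1   0.13  0.  ] tip [-0.0084  0.0017  0.1777] up 3.89 yaw -0.02
(-.0085,.0017,.1775,2) [0.0017, -0.0, 0.0015] [0.0007, -0.033, -0.0012]
(-.008,.0017,.177,0) [0.0032, -0.0, 0.0038] [0.0006, -0.0679, -0.0012]
(-.005,.0017,.172,0) [0.0042, -0.0001, 0.0095] [0.0006, -0.0679, -0.0012]
```

Request:
send_rows --rows '[{"tx": 0.0009, "ty": 0, "tz": 0.0008, "rx": 0, "ry": -0.017, "rz": 0}, {"tx": 0.0017, "ty": 0, "tz": 0.0015, "rx": 0, "ry": -0.033, "rz": 0}, {"tx": 0.0025, "ty": 0, "tz": 0.0027, "rx": 0, "ry": -0.05, "rz": 0}, {"tx": 0.0032, "ty": 0, "tz": 0.0038, "rx": 0, "ry": -0.068, "rz": 0}]'

```text
time: 17.25
position: [0.5153, -0.3244, 0.1799]
orientation: [3.138, 0.784, 1.624]
force: [-0.5, -2.2, -1.0]
width: 0.132
```

```bash
python3 st.py "(-.0068,.0017,.175,0)" "(-.0057,.0017,.173,0)" "(-.005,.0017,.172,0)"
```

```text
t 17.25 w 0.132 F_s [ 2.16 -0.67 -1.01] M_s [-0.13  0.09  0.09] tip [-0.0079  0.0018  0.177 ] up -0.07 yaw -0.03
(-.0068,.0017,.175,0) [0.0006, -0.0001, 0.0022] [0.0007, 0.0012, -0.0014]
(-.0057,.0017,.173,0) [0.0012, -0.0001, 0.0044] [0.0007, 0.0012, -0.0014]
(-.005,.0017,.172,0) [0.0014, -0.0001, 0.0056] [0.0007, 0.0012, -0.0014]
```

Level now, still bearing on the cleat. I slide it down along the cleat's 60° slope, checking the force.

Request:
send_rows --rows '[{"tx": 0.0003, "ty": 0, "tz": 0.0011, "rx": 0, "ry": 0, "rz": 0}, {"tx": 0.0006, "ty": 0, "tz": 0.0022, "rx": 0, "ry": 0, "rz": 0}, {"tx": 0.0009, "ty": 0, "tz": 0.0033, "rx": 0, "ry": 0, "rz": 0}, {"tx": 0.0012, "ty": 0, "tz": 0.0044, "rx": 0, "ry": 0, "rz": 0}]'

```text
time: 17.75
position: [0.5155, -0.3267, 0.1759]
orientation: [3.137, 0.784, 1.624]
force: [-0.5, -2.7, 0.2]
width: 0.131
```

```bash
python3 st.py "(-.0045,.0017,.171,0)" "(-.0035,.0017,.169,0)"
```

```text
t 17.75 w 0.131 F_s [ 2.65 -0.62  0.16] M_s [-0.07  0.1   0.15] tip [-0.0056  0.0019  0.1731] up -0.06 yaw -0.03
(-.0045,.0017,.171,0) [0.0006, -0.0002, 0.0022] [0.001, 0.001, -0.0016]
(-.0035,.0017,.169,0) [0.0013, -0.0002, 0.0043] [0.001, 0.001, -0.0016]
```

Request:
send_rows --rows '[{"tx": 0.0003, "ty": 0, "tz": 0.0011, "rx": 0, "ry": 0, "rz": 0}, {"tx": 0.0006, "ty": 0, "tz": 0.0022, "rx": 0, "ry": 0, "rz": 0}, {"tx": 0.001, "ty": 0, "tz": 0.0033, "rx": 0, "ry": 0, "rz": 0}, {"tx": 0.0013, "ty": 0, "tz": 0.0043, "rx": 0, "ry": 0, "rz": 0}]'

```text
time: 18.25
position: [0.5156, -0.3282, 0.1732]
orientation: [3.137, 0.785, 1.624]
force: [-7.4, 8.3, 16.5]
width: 0.136
```

```bash
python3 st.py "(-.0025,.0018,.167,0)" "(-.0015,.0018,.165,0)"
```

```text
t 18.25 w 0.136 F_s [-8.72 -6.88 16.45] M_s [-1.25 -0.5  -0.82] tip [-0.0041  0.0019  0.1704] up -0.15 yaw -0.02
(-.0025,.0018,.167,0) [0.0011, -0.0001, 0.0035] [0.001, 0.0027, -0.0014]
(-.0015,.0018,.165,0) [0.0019, -0.0001, 0.0056] [0.001, 0.0027, -0.0014]
```

Fully seated: the face now pushes back at about 9 N and the cleat pushes up at about 20 N. I relax the target to the measured pose and hold.

Request:
send_rows --rows '[{"tx": 0, "ty": 0, "tz": 0, "rx": 0, "ry": 0, "rz": 0}, {"tx": 0, "ty": 0, "tz": 0, "rx": 0, "ry": 0, "rz": 0}]'

```text
time: 18.5
position: [0.5156, -0.3281, 0.1733]
orientation: [3.137, 0.786, 1.624]
force: [-2.0, -1.1, 2.0]
width: 0.136
```

```bash
python3 st.py
```

```text
t 18.5 w 0.136 F_s [ 0.99 -2.09  2.04] M_s [-0.34  0.07  0.2 ] tip [-0.0042  0.0019  0.1705] up -0.16 yaw -0.01
```

```bash
python3 - <<'E'
from h import *
for n in("scene","top"):
  f=cams.grab_frame(n);cv2.imwrite(f"pics/{n}4.png",f["img"])
  for q in ("caddy_tip","caddy_grip"):
   for d in cams.landmark_of(n,q):
    v=Rs.T@(np.array(d["position"])-so)
    if np.linalg.norm(v[:2])<.12:print(n,q,round(d["p"],2),v.round(4))
a=cv2.imread("pics/scene4.png")[150:290,80:220];b=cv2.imread("pics/top4.png")[150:290,440:580]
cv2.imwrite("pics/home.png",np.hstack([cv2.resize(i,(400,400),interpolation=cv2.INTER_CUBIC) for i in(a,b)]))
E
python3 st.py
```

```text
scene caddy_tip 0.63 [-0.0046  0.0025  0.169 ]
scene caddy_grip 0.91 [-0.0827  0.007   0.1895]
top caddy_tip 0.77 [-0.0022  0.0055  0.1723]
top caddy_grip 0.57 [-0.0835  0.0043  0.1842]
t 18.8 w 0.136 F_s [-0.45 -2.3   4.04] M_s [-0.37  0.04  0.16] tip [-0.0042  0.0019  0.1706] up -0.16 yaw -0.02
```

View pics/home.png

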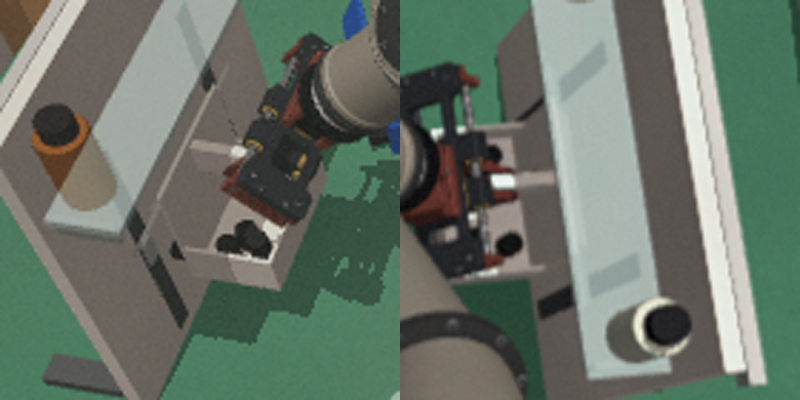

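The picture shows the caddy level and flat under the shelf: strip behind the cleat, square to the screen, gripper clear of the shelf. Forces are gentle. Releasing.

Request:
send_rows --rows '[{"tx": 0, "ty": 0, "tz": 0, "rx": 0, "ry": 0, "rz": 0}, {"tx": 0, "ty": 0, "tz": 0, "rx": 0, "ry": 0, "rz": 0}, {"tx": 0, "ty": 0, "tz": 0, "rx": 0, "ry": 0, "rz": 0}, {"tx": 0, "ty": 0, "tz": 0, "rx": 0, "ry": 0, "rz": 0}, {"tx": 0, "ty": 0, "tz": 0, "rx": 0, "ry": 0, "rz": 0}, {"tx": 0, "ty": 0, "tz": 0, "rx": 0, "ry": 0, "rz": 0}, {"tx": 0, "ty": 0, "tz": 0, "rx": 0, "ry": 0, "rz": 0}]' --claw 0.6

```text
time: 19.68
position: [0.5156, -0.3281, 0.1733]
orientation: [3.137, 0.786, 1.624]
force: [-0.3, 0.8, 0.3]
width: 0.796
```

```bash
python3 st.py
```

```text
t 19.675 w 0.796 F_s [-0.83 -0.3   0.33] M_s [0.12 0.65 0.03] tip [-0.0042  0.0018  0.1705] up -0.16 yaw -0.02
```

Request:
send_rows --rows '[{"tx": 0, "ty": 0, "tz": -0.006, "rx": 0, "ry": 0, "rz": 0}, {"tx": 0, "ty": 0, "tz": -0.018, "rx": 0, "ry": 0, "rz": 0}, {"tx": 0, "ty": 0, "tz": -0.035, "rx": 0, "ry": 0, "rz": 0}, {"tx": 0, "ty": 0, "tz": -0.06, "rx": 0, "ry": 0, "rz": 0}, {"tx": 0, "ty": 0, "tz": -0.09, "rx": 0, "ry": 0, "rz": 0}, {"tx": 0, "ty": 0, "tz": -0.12, "rx": 0, "ry": 0, "rz": 0}, {"tx": 0, "ty": 0, "tz": -0.15, "rx": 0, "ry": 0, "rz": 0}, {"tx": 0, "ty": 0, "tz": -0.15, "rx": 0, "ry": 0, "rz": 0}, {"tx": 0, "ty": 0, "tz": -0.15, "rx": 0, "ry": 0, "rz": 0}]'

```text
time: 20.8
position: [0.5089, -0.2227, 0.2791]
orientation: [3.138, 0.786, 1.624]
force: [-0.7, -0.2, 0.7]
width: 0.796
```

```bash
python3 - <<'E'
from h import *
s,p,Rm=cur();print(s["time"],p.round(3),np.round(s["force"],2),np.round(s["joint_vel"],3))
for n in("scene","top","wrist"):
  f=cams.grab_frame(n);cv2.imwrite(f"pics/{n}5.png",f["img"])
  for q in ("caddy_tip","caddy_grip"):
   for d in cams.landmark_of(n,q):
    v=Rs.T@(np.array(d["position"])-so)
    if np.linalg.norm(v[:2])<.12:print(n,q,round(d["p"],2),v.round(4))
  for q in("flask_a_mid","beaker_mid"):print(n,q,[np.round(d["position"],3).tolist() for d in cams.landmark_of(n,q)][:3])
a=cv2.imread("pics/scene5.png")[150:290,80:220];b=cv2.imread("pics/wrist5.png")
cv2.imwrite("pics/end.png",np.hstack([cv2.resize(a,(400,400),interpolation=cv2.INTER_CUBIC),cv2.resize(b,(400,400))]))
E
```

```text
20.8 [ 0.509 -0.223  0.279] [-0.67 -0.19  0.66] [ 0.009  0.015  0.012  0.008 -0.     0.002  0.002]
scene caddy_tip 0.84 [-0.0066  0.0003  0.169 ]
scene caddy_grip 0.79 [-0.0836  0.0075  0.1854]
scene flask_a_mid [[0.699, 0.13, 0.054]]
scene beaker_mid [[0.375, 0.323, 0.043]]
top caddy_tip 0.58 [-0.0005  0.0048  0.1722]
top caddy_grip 0.92 [-0.0827 -0.001   0.1871]
top flask_a_mid [[0.702, 0.128, 0.055]]
top beaker_mid [[0.381, 0.323, 0.045]]
wrist caddy_tip 0.55 [-0.0005  0.0027  0.1701]
wrist caddy_grip 0.75 [-0.081   0.0054  0.181 ]
wrist flask_a_mid []
wrist beaker_mid []
```

View pics/end.png

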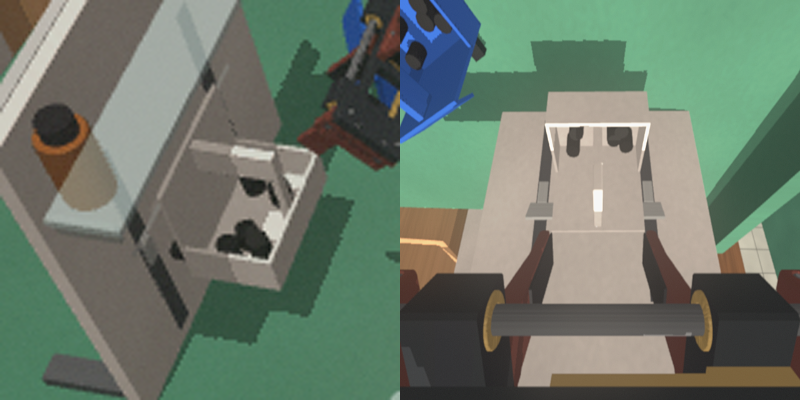

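The caddy hangs level and square on the cleat, centred between the standards. The gripper is clear, and the flask at (0.70, 0.13) and the beaker have not moved. I am handing in.

```bash
python3 -c "
from plant import arm
print(arm.hand_in())"
```

```text
the job is handed in; nothing more can be done
None
```

The white caddy is hanging on the cleat, level and released, and I handed the job in at about 21 s of the 51 s allowed; no verdict is reported.

- **Insertion:** I gripped the handle with the tool tilted 45° and lowered the strip behind the cleat with the front about 14.5° up. I felt it bear at about 3 N with the tip at z ≈ 0.179 m. I then let the front down level while it stayed in contact and slid it home, at tip z ≈ 0.1705 m.
- **Forces:** the highest reading was about 20 N, for a moment when it seated, against the 40 N limit. I relaxed that to about 6–8 N before letting go. The force readings came only at the end of each move, so a brief higher peak would not have shown.
- **Last checks:**
  - Before release, arm readings put the tip at y ≈ 2 mm from the cleat's middle, tilt about −0.2° and yaw about 0°.
  - After release, the picture shows the caddy level and square, with the gripper well clear.
  - Flask a and the beaker were within about 2 mm of where they started. I did not re-measure flask b, but the arm never went near it.
- **Disagreement:** after release, the cameras put the tip between −0.5 and −6.6 mm from the face I measured, against a limit of 7 mm. My estimate of the screen's face looks about 2–3 mm too deep, because contact came that much earlier than expected.

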